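# Serve the truffle dish from the turntable

### The job

Turn the wooden turntable anticlockwise (seen from above) all the way to its stop, so that the hooped dish comes round to the near side. Then lift the dish by its hoop at least 6 cm clear of the turntable and only then turn it a quarter turn in the air, so that its thumb tab points straight across the table at the guest's (far) side; keep the dish level and the loose truffle ball in its middle all the while, do not touch the ball, leave the turntable at its stop, and do not knock over a tub, bottle or can or shift those standing on the table. Finish while holding the dish up like that over the turntable, still, with nothing else under it: do not put it down or let go.

Things in the scene. Friction and masses are not known exactly. Their poses are not given: they have to be found in the camera images.
- guest_side (a point): a point on the black table top (z = 0) between the turntable and the guest's far edge; it only tells which way the guest's side lies: its x axis is world +x, straight across the table away from the robot
- turntable: fixed base of the turntable (lazy Susan), origin on the table at the turning axis, z up; it can stand turned by up to 0.25 rad. The round wooden top above it, 340 mm across, 12 mm thick, has its upper face 45 mm above the table
- rotor (a joint): angle of the turntable's top in rad, growing anticlockwise seen from above; it starts between 0 and 0.2 and stops hard at 1.571. It stays where it is left; turning it takes about 2 to 4 N at the peg
- peg (a point): grip point on the upright round wooden peg (20 mm diameter, rising 75 mm above the turntable's top) by which the top is turned; the peg stands 130 mm from the turning axis on the turntable's near right side at first, and moves with it to the far right side; the point is on the peg's axis 60 mm above the turntable's top, 15 mm below the peg's top end
- dish: loose white dished plate, 146 mm across, 27 mm high at the rim, 0.2 to 0.45 kg, standing on the turntable opposite the peg (about 210 mm from it), with a fixed hoop (two thin uprights 138 mm apart at its +y and -y sides) over it; origin at the centre of its underside, z up, x towards its thumb tab. With the turntable at its stop the tab points roughly to the robot's right (-y)
- dish_grip (a point): centre of the dish's grip bar: 12 mm thick (along the dish's x), 90 mm long (along its y), 18 mm high, its centre 115 mm above the dish's underside and right above its middle; the bar is taken from above with the fingers closing along the dish's x
- dish_tab (a point): outer end of the dish's flat thumb tab (34 mm wide, 5 mm thick), 109 mm from the middle along the dish's x, 23.5 mm above its underside
- ball_center (a point): centre of the loose brown truffle ball, 32 mm diameter, 20 g, which rolls freely in the dish's hollow; the hollow slopes gently (6 degrees) to its lowest point in the middle, 8 mm above the dish's underside, and steeply (22 degrees) beyond 30 mm from it; the ball's top stands 40 mm above the underside
- dip_a: small lidded dip tub, 68 mm across, 45 mm high, standing loose on the turntable; it rides round with it; origin at the centre of its underside
- dip_b: the other small lidded dip tub, 68 mm across, 45 mm high, standing loose on the turntable; origin at the centre of its underside
- soup_a: lidded soup tub, 110 mm across, 75 mm high, on the table beyond and left of the turntable; bystander; origin at the centre of its underside
- soup_b: lidded soup tub like the other, on the table beyond and right of the turntable; bystander
- bottle_a: drink bottle, 64 mm across, 190 mm high, on the table at the right; bystander; origin at the centre of its underside
- bottle_b: drink bottle like the other, on the table at the right; bystander
- can: drink can, 66 mm across, 115 mm high, on the table at the left; bystander
Not all that is in view belongs to the job. What is shaped like the dip_b but green is not meant. Leave any purple look-alike of the dip_a alone.

How it is judged (in metres and radians):
On the way, in this order (a step that is already met when the one before it is completed fails the run):
1. the turntable is at its stop, with the dish still standing on it (value of joint rotor above 1.5 rad and height (world z) of dish below 0.055 m), for 0.2 s.
2. the dish is lifted clear of the turntable, not yet turned (height (world z) of dish above 0.085 m and contact force between dish and turntable below 0.05 N and angle between the x axis of dish and the x axis of guest_side, either way round above 0.5 rad), for 0.05 s.
3. the dish is turned with its tab towards the guest's side, in the air (angle between the x axis of dish and the x axis of guest_side, either way round below 0.15 rad and x of guest_side in the frame of dish above 0 m and height (world z) of dish above 0.085 m), for 0.2 s.
At the end, for the whole second after the job is handed in: Dish held up in the fingers, still (<30 mm/s), over the turntable (within 200 mm of its axis), 50 mm or more above its top, nothing else carrying it, level within 5 deg, tab within 8.5 deg of straight at the guest side, ball within 14 mm of the middle, turntable within 5 deg of its stop (angle between the x axis of dish and the x axis of guest_side, either way round below 0.15 rad and x of guest_side in the frame of dish above 0 m and height (world z) of dish above 0.095 m and angle between dish's own z axis and vertical below 0.09 rad and contact force between dish and turntable below 0.05 N and contact force between dish and the fingers above 1 N and linear speed of dish below 0.03 m/s and horizontal distance between ball_center and dish below 0.014 m and z of ball_center in the frame of dish below 0.04 m and value of joint rotor above 1.48 rad and horizontal distance between dish and turntable below 0.2 m and contact force between dish and dip_a below 0.05 N and contact force between dish and dip_b below 0.05 N); the arm keeps its last pose, push and grip.
It fails at once if the ball rolls far from the dish's middle (more than 40 mm) or leaves the dish (horizontal distance between ball_center and dish above 0.04 m or z of ball_center in the frame of dish above 0.06 m).
It fails at once if the dish is tilted (more than 15 degrees) (angle between dish's own z axis and vertical above 0.26 rad).
It fails at once if the ball is touched by the robot (contact force between any of the fingers, the arm and ball above 0.3 N).
It fails at once if a tub, bottle or can is knocked over, or one standing on the table is shifted more than 30 mm (angle between any of dip_a, dip_b, soup_a, soup_b, bottle_a, bottle_b, can's own z axis and vertical above 0.35 rad or distance of any of soup_a, soup_b, bottle_a, bottle_b, can from where it was at the start of the episode above 0.03 m or height (world z) of any of dip_a, dip_b below 0.03 m).
It also fails if it takes over 70 s, if anything falls off the work surface, if the arm or the gripper's body presses on something with over 40 N, if the wrist force passes 120 N, or if a joint passes its speed limit or range.

### The arm

A 6-joint arm with a two-finger parallel gripper is mounted at the origin on the work surface. World frame = base frame: x ahead of the robot, y to its left, z up, the work surface at z = 0. Lengths are in mm, angles in rad, forces in N, time in s.
With the tool pointing down it reaches from about 350 to 875 mm from the base axis. Payload 4.2 kg.
Tool frame: the origin (TCP) lies at the very end of the fingers, on their centre line; the grasp point (between the pads) lies 19 mm behind it; z points along the fingers, y is the line along which they close (so a half turn about z gives the same grasp; the last joint's range is limited). The gripper opens to 85 mm and grips with 20 to 120 N. Pads are 22 mm wide; open, the fingers measure 114 mm over their backs; the gripper's body (76 mm by 85 mm) begins 54 mm behind the grasp point. The pads swing forward as they close: fully open they stand 13 mm farther back than shut.
Start: joints at [-0.991, 0.385, 0.008, 0, -1.194, -0.259], TCP at [197.094, -593.088, 231.312] pointing down, gripper open.
Joint ranges: [-3.14, 3.14], [-1.21, 2.06], [-1.07, 1.41], [-3.16, 2.05], [-2.99, -0.16], [-3.1, 3.1]. Speed limits (rad/s): [2.79, 2.79, 3.14, 3.14, 3.14, 3.14].

### API

Orientations are given as a unit quaternion [x, y, z, w].
In Python, from bench import arm gives the robot as it stands. The module is installed in compiled form; this text tells all that it offers.
- The arm moves only by the tool drive_tool, never from a script. Its argument "targets" is a list of rows, each a list of 5 numbers: the closure, from -1 (fully open) to 1 (shut), then the shift along the tool's x, y, z in mm, then the turn about the tool's z in degrees. In form: [[grip, tx, ty, tz, roll], ...]. A call has 1 to 12 rows; each row is the pose to reach, as a shift and turn from the pose commanded when the call began, along the tool's axes at that moment; what a row does not reach only later rows make up. A row lasts 1/10 s, in which the tool goes at most 50 mm and 8.59 degrees, less where a joint would pass 70% of its speed; a pose out of reach is approached as far as the arm can. A call with a gripper value outside its range is refused whole. The fingers move at their own pace and stop on an object; the grip force is fixed at half the most. Time passes only in rows, so rows that repeat a pose let the fingers close. It gives the time, the measured TCP pose, the force, the opening and the grip force at its end, in the units of the state.
- arm.read_state(): the state, without advancing time (a new reading comes with each control period).
- arm.get_image(name): name is "scene" or "top" or "wrist"; returns the picture (420x560x3 uint8, blue, green, red); there is no depth.
- arm.camera_params(name): a dict with "fov_y" (degrees; the focal length in pixels is half the picture's height over the tangent of half this angle, whatever the lens; pixels are square), "cx", "cy" (the principal point, pixels), "rvec" (rotation vector, rad) and "tvec" (3), from world to camera coordinates, as OpenCV has them; the wrist camera has in their place "tool_from_camera" (4x4, takes a point from camera to tool coordinates, whose origin is the TCP and whose axes are the flange's). Camera axes: x right, y down, z forward; pixel columns grow to the right and rows downward; lengths in mm; the calibration is good to about 2 mm. A picture is of the moment at which its call begins: read the wrist's pose just before it. camera_params takes no time and is no camera call.
- arm.job_done(): hands the job in; it is judged then, once.
The state is a dict: "clock": time; "joints": joint angles; "joint_vel": joint speeds; "joint_efforts": joint torques, N m; "position": TCP position; "ee_rot": TCP orientation; "contact_force": force on the tool from outside, world axes, zero at the start; "wrist_torque": the same for the moment, N m; "gripper_width": finger opening in mm; "grasp_force": force on a finger pad.
Only numpy, scipy, OpenCV 4.12 (cv2) and the standard library are available. Lean on these libraries where they do the work, as an engineer would, in place of code of your own. Each camera call takes 0.05 s, during which the arm holds its last target. There are 200 camera calls.

## Working session

There is one attempt and no reset: what is moved stays moved. The work goes in short steps, Python scripts to look and compute and a tool call to move; the robot and the scene stay as the last step left them, time stands still between calls to the robot, and variables do not carry over. Pictures are saved under pics/ and viewed, at most 10 in all, crops included, and the job is handed in when it is done.

Besides the shell and the picture viewer there is one more tool, called after ">>>" in YAML: its name, and indented under it one key for each argument. drive_tool: Moves the arm, as the interface text tells. Its arguments: {"type":"object","properties":{"targets":{"type":"array","items":{"type":"array","items":{"type":"number"}}}},"required":["targets"]}

```bash
mkdir -p pics && cat > h.py <<'E'
import numpy as np, cv2
from bench import arm
from scipy.spatial.transform import Rotation as R
def cam(n, st=None):
    p=arm.camera_params(n); f=210/np.tan(np.radians(p["fov_y"])/2)
    K=np.array([[f,0,p["cx"]],[0,f,p["cy"]],[0,0,1]])
    if "rvec" in p:
        Rm=cv2.Rodrigues(np.array(p["rvec"],float))[0]; t=np.array(p["tvec"],float).ravel()
    else:
        st=st or arm.read_state(); T=np.eye(4); T[:3,:3]=R.from_quat(st["ee_rot"]).as_matrix(); T[:3,3]=st["position"]
        M=np.linalg.inv(T@np.array(p["tool_from_camera"])); Rm,t=M[:3,:3],M[:3,3]
    return K,Rm,t
def ray(c,u,v):
    K,Rm,t=c; d=Rm.T@np.linalg.solve(K,[u,v,1.]); return -Rm.T@t,d
def onz(c,u,v,z):
    o,d=ray(c,u,v); return o+d*(z-o[2])/d[2]
def proj(c,P):
    K,Rm,t=c; q=K@(Rm@np.asarray(P,float)+t); return q[:2]/q[2]
E
python3 - <<'E'
from h import *
s=arm.read_state(); print(s)
for n in("top","scene"):
    print(n,arm.camera_params(n)); cv2.imwrite(f"pics/{n}0.png",arm.get_image(n))
E
```

```text
{'clock': 0.0, 'joints': array([-9.91390702e-01,  3.85542420e-01,  6.63412112e-03, -5.18314497e-04,
       -1.19402895e+00, -2.58591106e-01]), 'joint_vel': array([-1.74962378e-05, -1.86206498e-04, -6.42010299e-04,  2.28259955e-04,
       -1.39346692e-03, -9.61156497e-06]), 'joint_efforts': array([ 8.05178729e-05, -3.92285693e+01,  1.88400614e+01,  4.18640748e+00,
       -4.61907301e-03,  1.98575987e-05]), 'position': array([ 196.91614467, -592.54394613,  230.23051651]), 'ee_rot': array([-1.59625775e-01,  9.87176989e-01,  1.07586332e-03, -2.15471864e-04]), 'contact_force': array([-0.69771665, -0.39145659,  0.116018  ]), 'wrist_torque': array([ 0.0309301 ,  0.00473181, -0.01231663]), 'grasp_force': 0.0, 'gripper_width': 85.43860688024876}
top {'fov_y': 54.97541242317139, 'cx': 279.2982929225724, 'cy': 208.00538924821552, 'rvec': array([ 2.15527809, -2.1587878 ,  0.17073052]), 'tvec': array([ -35.99372617,  592.79118232, 1285.31976812])}
scene {'fov_y': 57.890899907452955, 'cx': 279.53299043985623, 'cy': 209.20174500527176, 'rvec': array([ 2.1708225 ,  0.61612729, -0.29898805]), 'tvec': array([-491.68583724, -116.97636711, 1387.26471746])}
```

View pics/top0.png

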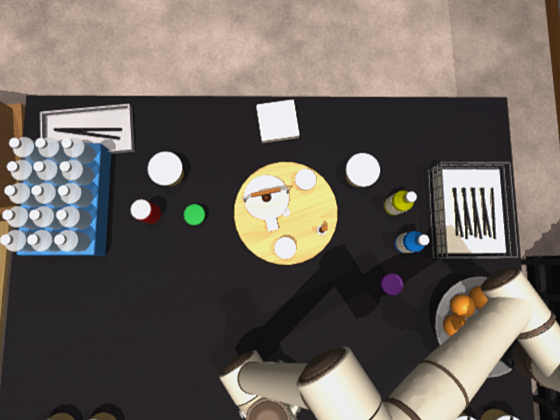

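View pics/scene0.png

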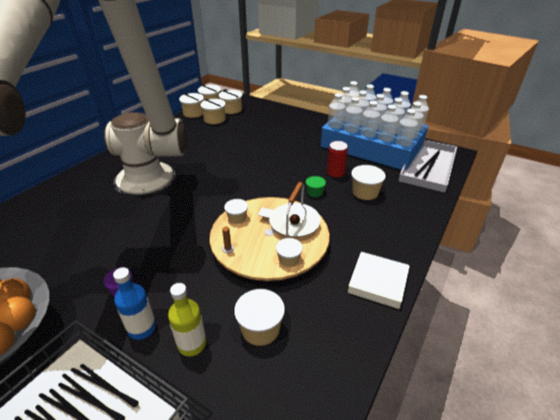

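```bash
cat > m.py <<'E'
from h import *
im=cv2.imread("pics/top0.png"); c=cam("top"); hsv=cv2.cvtColor(im,cv2.COLOR_BGR2HSV)
# turntable outline: wood mask hull
w=cv2.inRange(hsv,(12,60,140),(32,255,255)); w[:,:225]=0;w[:,350:]=0;w[:150]=0;w[275:]=0
pts=cv2.findNonZero(cv2.morphologyEx(w,cv2.MORPH_OPEN,np.ones((3,3),np.uint8)))
hull=cv2.convexHull(pts).reshape(-1,2)
P=np.array([onz(c,u,v,45)[:2] for u,v in hull])
A=np.c_[2*P,np.ones(len(P))]; x=np.linalg.lstsq(A,(P**2).sum(1),rcond=None)[0]
print("centre",x[:2],"r",np.sqrt(x[2]+x[:2]@x[:2]))
b=cv2.inRange(hsv,(0,70,20),(18,255,150)); b[:,:225]=0;b[:,350:]=0;b[:150]=0;b[275:]=0
n,l,s,ce=cv2.connectedComponentsWithStats(b)
for i in range(1,n):
    if s[i,4]>8: print(s[i],ce[i],"z105",onz(c,*ce[i],105)[:2].round(),"z160",onz(c,*ce[i],160)[:2].round())
for n,(u,v) in dict(dipA=(305,179),dipB=(285,247)).items(): print(n,onz(c,u,v,90).round())
for n,(u,v,z) in dict(soup1=(165,168,75),soup2=(363,169,75),by=(410,196,190),bb=(423,239,190),can=(141,209,115)).items(): print(n,onz(c,u,v,z).round())
cv2.imwrite("pics/crop0.png",cv2.resize(im[155:270,225:350],None,fx=5,fy=5,interpolation=cv2.INTER_CUBIC))
E
python3 m.py
```

```text
centre [579.37335903 -56.98772796] r 169.66859511692877
[247 162  28  16  31] [260.09677419 168.29032258] z105 [711.  25.] z160 [698.  23.]
[262 193   9   9  55] [265.81818182 197.03636364] z105 [619.   6.] z160 [609.   6.]
[319 227   5   6  15] [320.93333333 229.93333333] z105 [ 515. -165.] z160 [ 510. -159.]
[293 247  33  18  33] [309.         257.87878788] z105 [ 429. -127.] z160 [ 428. -122.]
[271 263  21   3  21] [281.         264.23809524] z105 [409. -41.] z160 [409. -39.]
dipA [ 680. -119.   90.]
dipB [463. -54.  90.]
soup1 [719. 333.  75.]
soup2 [ 716. -310.   75.]
by [ 607. -420.  190.]
bb [ 481. -452.  190.]
can [579. 391. 115.]
```

View pics/crop0.png

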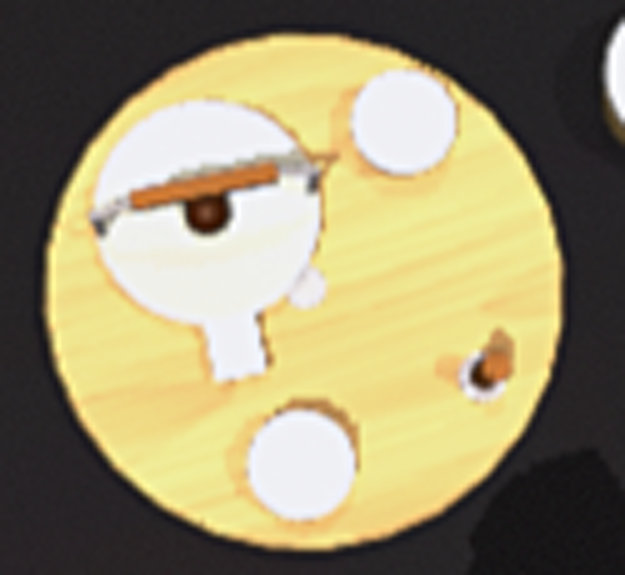

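```bash
python3 - <<'E'
from h import *
c=cam("top"); print("cam",-c[1].T@c[2])
C=np.array([579.4,-57.0])
f=lambda u,v:(225+(u+.5)/5-.5,155+(v+.5)/5-.5)
for n,q,z in (("base",(481,376),45),("base2",(484,374),45),("top",(499,342),120),("dishctr",(207,211),72),("bar",(204,187),160),("tab",(239,378),68.5),("disc",(207,211),72)):
    p=onz(c,*f(*q),z); d=p[:2]-C; print(n,p.round(1),"r",np.hypot(*d).round(1),"ang",np.degrees(np.arctan2(d[1],d[0])).round(1))
p=onz(c,*f(481,376),45); q=proj(c,[p[0],p[1],120]); print("top exp crop",((q+.5-[225,155])*5-.5))
p=onz(c,*f(225,0),45)
for a,b in (((132,198),(278,173)),): 
    A,B=onz(c,*f(*a),160),onz(c,*f(*b),160); print(A,B,np.linalg.norm(A-B),np.degrees(np.arctan2(*(A-B)[1::-1])))
s=arm.read_state(); print(R.from_quat(s["ee_rot"]).as_matrix().round(3))
E
```

```text
cam [ 407.44577108  -13.05594696 1355.93559079]
base [ 520.5 -172.1   45. ] r 129.3 ang -117.1
base2 [ 521.8 -174.1   45. ] r 130.5 ang -116.2
top [ 535.  -174.5  120. ] r 125.6 ang -110.7
dishctr [625.    6.4  72. ] r 78.1 ang 54.3
bar [624.7   6.9 160. ] r 78.3 ang 54.6
tab [517.4 -14.2  68.5] r 75.4 ang 145.4
disc [625.    6.4  72. ] r 78.1 ang 54.3
top exp crop [495.56977004 365.50095882]
[617.98753697  50.07828756 160.        ] [633.29655805 -37.6917807  160.        ] 89.095179486467 99.89410328410285
[[-0.949 -0.315 -0.001]
 [-0.315  0.949  0.002]
 [ 0.     0.002 -1.   ]]
```

>>> drive_tool:
  targets:
    - [-1, -18, 12, 0, -2]
    - [-1, -53, 36, 0, -5]
    - [-1, -92, 62, 0, -9]
    - [-1, -132, 89, 0, -13]
    - [-1, -172, 116, 0, -17]
    - [-1, -211, 142, 0, -21]
    - [-1, -251, 169, 0, -25]
    - [-1, -290, 196, 0, -29]
    - [-1, -330, 222, 0, -34]
    - [-1, -370, 249, 0, -38]
    - [-1, -409, 276, 0, -42]
    - [-1, -440, 297, 0, -45]

```text
clock: 1.3
position: [522.0, -170.2, 231.0]
ee_rot: [-0.527, 0.85, 0.0, -0.0]
contact_force: [-0.0, -0.3, 0.1]
gripper_width: 85.5
grasp_force: 0.0
```

>>> drive_tool:
  targets:
    - [-1, 0, 0, 10, 0]
    - [-1, 0, 0, 20, 0]
    - [-1, 0, 0, 30, 0]
    - [-1, 0, 0, 30, 0]
    - [-1, 0, 0, 30, 0]

```text
clock: 1.8
position: [520.4, -173.4, 201.1]
ee_rot: [-0.525, 0.851, 0.0, -0.0]
contact_force: [-0.2, 0.2, 0.6]
gripper_width: 85.4
grasp_force: 0.0
```

```bash
python3 - <<'E'
from h import *
s=arm.read_state(); cv2.imwrite("pics/w1.png",arm.get_image("wrist"))
print(s["position"],s["joints"],R.from_quat(s["ee_rot"]).as_matrix().round(3))
c=cam("wrist",s)
for z in (45,120): print(proj(c,[521,-173,z]))
import pickle; pickle.dump(s,open("w1.pkl","wb"))
E
```

```text
[ 520.37100233 -173.4467214   201.0862734 ] [-2.59810688e-02  2.80044693e-01 -2.26783682e-01  2.68510379e-04
 -1.06474745e+00 -4.40273135e-01] [[-0.449 -0.893 -0.001]
 [-0.893  0.449 -0.   ]
 [ 0.001  0.001 -1.   ]]
[275.98199049 188.53066769]
[276.38979247 215.68124328]
```

View pics/w1.png

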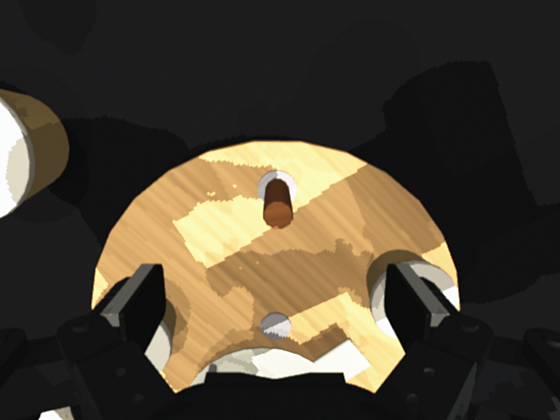

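>>> drive_tool:
  targets:
    - [-1, 0, 0, 20, 0]
    - [-1, 0, 0, 50, 0]
    - [-1, 0, 0, 80, 0]
    - [-1, 0, 0, 105, 0]
    - [-1, 0, 0, 115, 0]
    - [-1, 0, 0, 115, 0]
    - [0, 0, 0, 115, 0]
    - [0.5, 0, 0, 115, 0]
    - [1, 0, 0, 115, 0]
    - [1, 0, 0, 115, 0]
    - [1, 0, 0, 115, 0]
    - [1, 0, 0, 115, 0]

```text
clock: 3.05
position: [520.9, -172.5, 87.1]
ee_rot: [-0.526, 0.851, -0.0, -0.0]
contact_force: [-2.2, 1.0, 5.6]
gripper_width: 18.2
grasp_force: 58.4
```

```bash
python3 - <<'E'
from h import *
s=arm.read_state(); print(s["position"],s["gripper_width"],s["grasp_force"],s["contact_force"])
cv2.imwrite("pics/t1.png",arm.get_image("top"))
C=np.array([579.4,-57.0]); p=s["position"][:2]; d=p-C
Rm=R.from_quat(s["ee_rot"]).as_matrix()
print(np.hypot(*d),np.degrees(np.arctan2(d[1],d[0])), np.degrees(np.arctan2(Rm[1,1],Rm[0,1])))
# arc path in the tool axes at start
for a in (5,10,15,20,25,30,35,40,45,50,55,60,65,70,75,80,85,90):
    q=R.from_euler('z',a,degrees=True).as_matrix()[:2,:2]@d-d
    print(a,(Rm.T@[*q,0])[:2].round(1))
E
```

```text
[ 520.93670238 -172.5031897    87.0740754 ] 18.24012608760807 58.389809131622314 [-2.15774711  1.0200265   5.6101559 ]
129.4563401241935 -116.84678870918383 153.41032331241462
5 [ -0.4 -11.3]
10 [ -1.9 -22.5]
15 [ -4.3 -33.5]
20 [ -7.6 -44.3]
25 [-11.9 -54.8]
30 [-17.1 -64.8]
35 [-23.1 -74.4]
40 [-29.9 -83.3]
45 [-37.5 -91.7]
50 [-45.8 -99.4]
55 [ -54.7 -106.3]
60 [ -64.2 -112.4]
65 [ -74.2 -117.7]
70 [ -84.6 -122. ]
75 [ -95.4 -125.5]
80 [-106.4 -128. ]
85 [-117.6 -129.5]
90 [-128.9 -130. ]
```

>>> drive_tool:
  targets:
    - [1, 0, -1.1, 0, -0.5]
    - [1, 0, -3.4, 0, -1.5]
    - [1, -0.2, -6.8, 0, -3]
    - [1, -0.5, -11.3, 0, -5]
    - [1, -1, -15.8, 0, -7]
    - [1, -1.6, -20.3, 0, -9]
    - [1, -2.4, -24.7, 0, -11]
    - [1, -3.3, -29.1, 0, -13]
    - [1, -4.4, -33.5, 0, -15]
    - [1, -5.7, -37.9, 0, -17]
    - [1, -7.1, -42.2, 0, -19]
    - [1, -8.6, -46.4, 0, -21]

```text
clock: 4.3
position: [566.5, -185.5, 87.1]
ee_rot: [-0.672, 0.74, -0.0, 0.0]
contact_force: [-2.4, 1.4, 5.8]
gripper_width: 18.4
grasp_force: 58.7
```

>>> drive_tool:
  targets:
    - [1, -0.1, -4.5, 0, -2]
    - [1, -0.3, -9, 0, -4]
    - [1, -0.7, -13.5, 0, -6]
    - [1, -1.3, -18, 0, -8]
    - [1, -2, -22.5, 0, -10]
    - [1, -2.8, -26.9, 0, -12]
    - [1, -3.8, -31.3, 0, -14]
    - [1, -5, -35.7, 0, -16]
    - [1, -6.3, -40, 0, -18]
    - [1, -7.8, -44.3, 0, -20]
    - [1, -9.4, -48.5, 0, -22]
    - [1, -11.2, -52.7, 0, -24]

```text
clock: 5.5
position: [619.9, -179.3, 87.1]
ee_rot: [0.811, -0.585, -0.0, 0.0]
contact_force: [-1.3, 1.7, 5.5]
gripper_width: 18.3
grasp_force: 58.6
```

>>> drive_tool:
  targets:
    - [1, -0.1, -4.5, 0, -2]
    - [1, -0.3, -9, 0, -4]
    - [1, -0.7, -13.5, 0, -6]
    - [1, -1.3, -18, 0, -8]
    - [1, -2, -22.5, 0, -10]
    - [1, -2.8, -26.9, 0, -12]
    - [1, -3.8, -31.3, 0, -14]
    - [1, -5, -35.7, 0, -16]
    - [1, -6.3, -40, 0, -18]
    - [1, -7.8, -44.3, 0, -20]
    - [1, -9.1, -47.6, 0, -21.5]
    - [1, -10, -49.6, 0, -22.5]

```text
clock: 6.7
position: [663.9, -154.3, 87.2]
ee_rot: [0.91, -0.415, 0.0, 0.0]
contact_force: [-1.9, 1.1, 4.5]
gripper_width: 18.5
grasp_force: 58.6
```

>>> drive_tool:
  targets:
    - [1, 0, -2, 0, -0.9]
    - [1, -0.1, -4, 0, -1.8]
    - [1, -0.2, -6, 0, -2.7]
    - [1, -0.3, -8.1, 0, -3.6]
    - [1, -0.4, -10.2, 0, -4.5]
    - [1, -0.6, -12.2, 0, -5.4]
    - [1, -0.8, -14.2, 0, -6.3]
    - [1, -1, -16.2, 0, -7.2]

```text
clock: 7.5
position: [675.4, -143.1, 87.1]
ee_rot: [0.934, -0.358, 0.0, 0.0]
contact_force: [-2.5, 0.9, 4.8]
gripper_width: 18.6
grasp_force: 58.6
```

>>> drive_tool:
  targets:
    - [1, 0, -2, 0, -0.9]
    - [1, -0.1, -4, 0, -1.8]
    - [1, -0.2, -6, 0, -2.7]
    - [1, -0.3, -8.1, 0, -3.6]
    - [1, -0.4, -10.2, 0, -4.5]

```text
clock: 8.0
position: [681.9, -135.3, 87.2]
ee_rot: [0.947, -0.321, 0.0, 0.0]
contact_force: [-2.2, -0.1, 5.4]
gripper_width: 18.6
grasp_force: 58.6
```

>>> drive_tool:
  targets:
    - [1, 0, -1.5, 0, -0.7]
    - [1, 0, -3, 0, -1.3]
    - [1, -0.1, -4, 0, -1.8]

```text
clock: 8.3
position: [684.4, -132.1, 87.2]
ee_rot: [0.952, -0.306, 0.0, 0.0]
contact_force: [-2.1, 0.7, 5.7]
gripper_width: 18.4
grasp_force: 58.6
```

>>> drive_tool:
  targets:
    - [1, 0, -1.5, 0, -0.7]
    - [1, 0, -3, 0, -1.3]
    - [1, -0.1, -4, 0, -1.8]

```text
clock: 8.6
position: [686.7, -128.8, 87.2]
ee_rot: [0.957, -0.291, 0.0, 0.0]
contact_force: [-2.1, 1.1, 6.1]
gripper_width: 18.6
grasp_force: 58.6
```

>>> drive_tool:
  targets:
    - [1, 0, -1.5, 0, -0.7]
    - [1, 0, -3, 0, -1.3]
    - [1, -0.1, -4, 0, -1.8]

```text
clock: 8.9
position: [687.1, -127.9, 87.1]
ee_rot: [0.961, -0.277, -0.001, 0.002]
contact_force: [-6.1, -9.0, 6.3]
gripper_width: 19.0
grasp_force: 59.0
```

>>> drive_tool:
  targets:
    - [1, 0, 2, 0, 0]
    - [1, 0, 2.5, 0, 0]
    - [1, 0, 2.5, 0, 0]
    - [0.5, 0, 2.5, 0, 0]
    - [0, 0, 2.5, 0, 0]
    - [-0.5, 0, 2.5, 0, 0]
    - [-1, 0, 2.5, 0, 0]
    - [-1, 0, 2.5, 0, 0]
    - [-1, 0, 2.5, 0, 0]

```text
clock: 9.8
position: [687.4, -127.4, 86.2]
ee_rot: [0.961, -0.276, 0.0, 0.0]
contact_force: [-1.1, -0.4, -0.0]
gripper_width: 85.6
grasp_force: 0.0
```

>>> drive_tool:
  targets:
    - [-1, 0, 0, -20, 0]
    - [-1, 0, 0, -50, 0]
    - [-1, 0, 0, -90, 0]
    - [-1, 0, 0, -130, 0]
    - [-1, 0, 0, -160, 0]
    - [-1, 0, 0, -165, 0]
    - [-1, 0, 0, -165, 0]

```text
clock: 10.5
position: [687.7, -127.4, 252.7]
ee_rot: [0.961, -0.276, 0.001, -0.001]
contact_force: [0.0, 0.5, -0.5]
gripper_width: 85.4
grasp_force: 0.0
```

```bash
python3 - <<'E'
from h import *
s=arm.read_state(); print(s["position"],s["joints"])
im=arm.get_image("top"); cv2.imwrite("pics/t2.png",im)
cv2.imwrite("pics/crop2.png",cv2.resize(im[155:270,225:350],None,fx=5,fy=5,interpolation=cv2.INTER_CUBIC))
E
```

```text
[ 687.66581616 -127.35236876  252.6860914 ] [ 4.72843057e-02  5.01626480e-01  2.48887355e-01 -2.99553830e-04
 -1.31518074e+00  9.64680293e-01]
```

View pics/crop2.png

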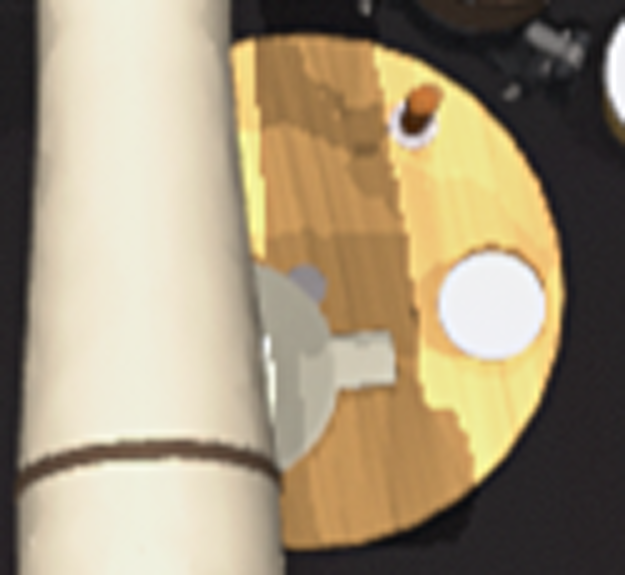

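>>> drive_tool:
  targets:
    - [-1, -5, 0, 0, 4]
    - [-1, -20, -2, 0, 12]
    - [-1, -40, -3, 0, 20]
    - [-1, -62, -5, 0, 28]
    - [-1, -85, -7, 0, 36]
    - [-1, -108, -9, 0, 44]
    - [-1, -130, -11, 0, 52]
    - [-1, -152, -12, 0, 60]
    - [-1, -172, -14, 0, 68]
    - [-1, -190, -15, 0, 76]
    - [-1, -201, -16, 0, 84]
    - [-1, -206, -17, 0, 92]

```text
clock: 11.75
position: [519.7, -3.5, 249.4]
ee_rot: [-0.467, 0.884, 0.001, -0.002]
contact_force: [-0.0, -0.3, 0.5]
gripper_width: 85.7
grasp_force: 0.0
```

>>> drive_tool:
  targets:
    - [-1, 0, 0, 0, 8]
    - [-1, 0, 0, 0, 16]
    - [-1, 0, 0, 0, 24]
    - [-1, 0, 0, 0, 32]
    - [-1, 0, 0, 0, 40]
    - [-1, 0, 0, 0, 48]
    - [-1, 0, 0, 0, 53]
    - [-1, 0, 0, 0, 53]
    - [-1, 0, 0, 0, 53]
    - [-1, 0, 0, 0, 53]

```text
clock: 12.75
position: [521.4, -3.9, 250.5]
ee_rot: [-0.027, 1.0, -0.0, -0.001]
contact_force: [-0.1, 0.7, 0.3]
gripper_width: 85.3
grasp_force: 0.0
```

```bash
python3 - <<'E'
from h import *
s=arm.read_state(); im=arm.get_image("wrist"); cv2.imwrite("pics/w2.png",im)
c=cam("wrist",s); print(s["position"],s["joints"]); Rm=R.from_quat(s["ee_rot"]).as_matrix(); print(Rm.round(3))
hsv=cv2.cvtColor(im,cv2.COLOR_BGR2HSV); print("pred bar",proj(c,[521.8,-4.2,169]), "pred tab", proj(c,[521.8+5.7,-4.2-108.8,71]))
import pickle; pickle.dump(s,open("w2.pkl","wb"))
E
```

```text
[521.36890055  -3.86334006 250.54189947] [ 3.04018109e-01  1.94621272e-01 -2.11348369e-01 -1.41329001e-04
 -1.16634785e+00 -1.82148066e+00]
[[-0.999 -0.053 -0.001]
 [-0.053  0.999 -0.   ]
 [ 0.002 -0.    -1.   ]]
pred bar [275.74086731 212.69130646] pred tab [152.69109513 180.27664743]
```

View pics/w2.png

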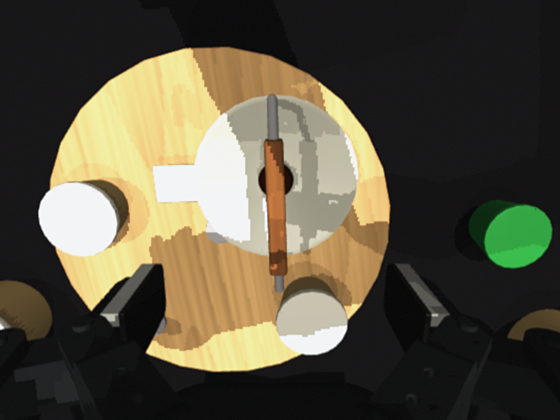

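```bash
python3 - <<'E'
from h import *
import pickle; s=pickle.load(open("w2.pkl","rb")); c=cam("wrist",s)
im=cv2.imread("pics/w2.png"); hsv=cv2.cvtColor(im,cv2.COLOR_BGR2HSV)
m=cv2.inRange(hsv,(3,110,60),(14,255,255)); m[:,:255]=0;m[:,300:]=0;m[:130]=0;m[285:]=0
n,l,st,ce=cv2.connectedComponentsWithStats(m); i=1+st[1:,4].argmax(); print(st[i],ce[i])
ys,xs=np.where(l==i)
rows=[(v,xs[ys==v].min(),xs[ys==v].max()) for v in (142,150,170,200,230,260,270)]; print(rows)
v0,v1=ys.min(),ys.max()
k=np.polyfit(ys,xs,1)
A,B=[onz(c,np.polyval(k,v),v,169) for v in (v0,v1+1)]
print(A,B,np.linalg.norm(A-B),"mid",(A+B)/2,"dir",np.degrees(np.arctan2(*(B-A)[1::-1])))
A=onz(c,153.5,167,71);B=onz(c,155,201,71);print("tab end",(A+B)/2,np.linalg.norm(A-B))
E
```

```text
[ 264  139   23  137 2411] [275.54334301 205.43343011]
[(142, np.int64(264), np.int64(281)), (150, np.int64(264), np.int64(282)), (170, np.int64(265), np.int64(283)), (200, np.int64(267), np.int64(284)), (230, np.int64(269), np.int64(285)), (260, np.int64(270), np.int64(286)), (270, np.int64(270), np.int64(286))]
[475.93604403  -8.47133889 169.        ] [5.65546389e+02 2.72792682e-03 1.69000000e+02] 90.01013093851282 mid [520.74121634  -4.23430548 169.        ] dir 5.402151674456128
tab end [ 531.01222202 -111.73377139   71.        ] 30.968144778538985
```

>>> drive_tool:
  targets:
    - [-1, 0.6, -0.3, 15, -1.2]
    - [-1, 0.6, -0.3, 40, -2.4]
    - [-1, 0.6, -0.3, 65, -2.4]
    - [-1, 0.6, -0.3, 85, -2.4]
    - [-1, 0.6, -0.3, 100, -2.4]
    - [-1, 0.6, -0.3, 107, -2.4]
    - [-1, 0.6, -0.3, 109, -2.4]
    - [-1, 0.6, -0.3, 109, -2.4]
    - [-1, 0.6, -0.3, 109, -2.4]

```text
clock: 13.7
position: [521.7, -4.0, 143.2]
ee_rot: [-0.047, 0.999, 0.0, 0.001]
contact_force: [0.0, -0.2, 0.9]
gripper_width: 85.4
grasp_force: 0.0
```

>>> drive_tool:
  targets:
    - [-0.5, 0, 0, 0, 0]
    - [-0.2, 0, 0, 0, 0]
    - [0.1, 0, 0, 0, 0]
    - [0.3, 0, 0, 0, 0]
    - [0.5, 0, 0, 0, 0]
    - [0.6, 0, 0, 0, 0]
    - [0.7, 0, 0, 0, 0]
    - [0.8, 0, 0, 0, 0]
    - [1, 0, 0, 0, 0]
    - [1, 0, 0, 0, 0]
    - [1, 0, 0, 0, 0]

```text
clock: 14.8
position: [521.3, -4.0, 142.4]
ee_rot: [-0.047, 0.999, 0.0, 0.0]
contact_force: [0.4, 1.8, -0.1]
gripper_width: 10.8
grasp_force: 59.0
```

```bash
python3 - <<'E'
from h import *
s=arm.read_state(); im=arm.get_image("wrist"); cv2.imwrite("pics/w3.png",im); print(s["position"],s["gripper_width"],s["grasp_force"],s["contact_force"],s["joints"],s["wrist_torque"])
E
```

```text
[521.27437667  -3.98066791 142.37287335] 10.791697437456126 59.0062952041626 [ 0.41427604  1.80018747 -0.07473898] [ 3.03845993e-01  2.95719735e-01 -3.71116650e-01 -1.72899606e-04
 -9.03451037e-01 -1.78058788e+00] [ 0.6055707  -0.05903314 -0.01621818]
```

View pics/w3.png

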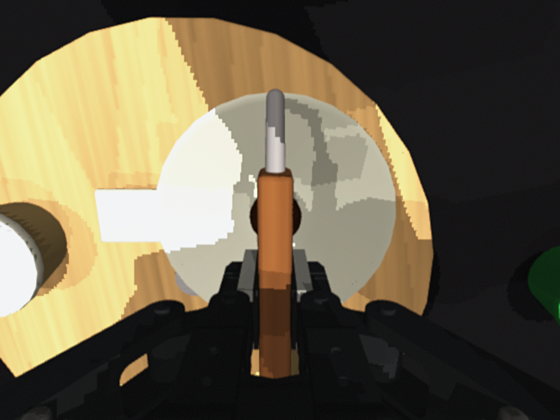

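>>> drive_tool:
  targets:
    - [1, 0, 0, -1, 0]
    - [1, 0, 0, -3, 0]
    - [1, 0, 0, -6, 0]
    - [1, 0, 0, -11, 0]
    - [1, 0, 0, -17, 0]
    - [1, 0, 0, -24, 0]
    - [1, 0, 0, -31, 0]
    - [1, 0, 0, -38, 0]
    - [1, 0, 0, -45, 0]
    - [1, 0, 0, -52, 0]
    - [1, 0, 0, -59, 0]
    - [1, 0, 0, -66, 0]

```text
clock: 16.05
position: [521.0, -4.1, 208.9]
ee_rot: [-0.047, 0.999, 0.0, -0.0]
contact_force: [0.4, -0.5, -4.2]
gripper_width: 11.1
grasp_force: 58.4
```

>>> drive_tool:
  targets:
    - [1, 0, 0, -6, 0]
    - [1, 0, 0, -11, 0]
    - [1, 0, 0, -15, 0]
    - [1, 0, 0, -17, 0]
    - [1, 0, 0, -18, 0]
    - [1, 0, 0, -18, 0]
    - [1, 0, 0, -18, 0]
    - [1, 0, 0, -18, 0]

```text
clock: 16.85
position: [521.0, -4.2, 226.0]
ee_rot: [-0.047, 0.999, -0.0, -0.0]
contact_force: [0.9, -0.2, -3.7]
gripper_width: 10.9
grasp_force: 58.4
```

```bash
python3 - <<'E'
from h import *
s=arm.read_state(); im=arm.get_image("wrist"); cv2.imwrite("pics/w4.png",im); im2=arm.get_image("scene"); print(s["position"],s["gripper_width"],s["grasp_force"],s["contact_force"],s["joints"],s["wrist_torque"])
cv2.imwrite("pics/s4.png",np.hstack([cv2.resize(im[60:320,60:440],(400,274)),cv2.resize(im2[130:330,170:370],(400,400))[:274] if 0 else cv2.resize(im2[130:330,150:390],(400,274))]))
E
```

```text
[520.95606063  -4.17013099 226.04957056] 10.901326173422369 58.40205788612366 [ 0.9244969  -0.18396693 -3.71779706] [ 3.03713276e-01  2.12225954e-01 -2.52564001e-01 -7.77381382e-05
 -1.10657916e+00 -1.78057725e+00] [ 0.00871924 -0.03219825 -0.012324  ]
```

View pics/s4.png

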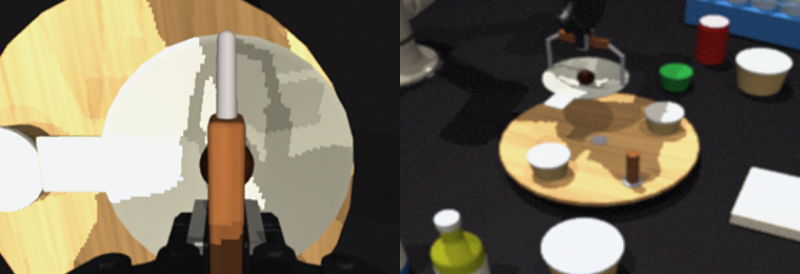

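>>> drive_tool:
  targets:
    - [1, 0, 0, 0, -0.5]
    - [1, 0, 0, 0, -1.5]
    - [1, 0, 0, 0, -3]
    - [1, 0, 0, 0, -5]
    - [1, 0, 0, 0, -7.5]
    - [1, 0, 0, 0, -10]
    - [1, 0, 0, 0, -12.5]
    - [1, 0, 0, 0, -15]
    - [1, 0, 0, 0, -17.5]
    - [1, 0, 0, 0, -20]
    - [1, 0, 0, 0, -22.5]
    - [1, 0, 0, 0, -25]

```text
clock: 18.15
position: [521.1, -4.2, 226.3]
ee_rot: [-0.263, 0.965, -0.0, 0.0]
contact_force: [-1.3, 0.3, -3.7]
gripper_width: 11.3
grasp_force: 58.4
```

>>> drive_tool:
  targets:
    - [1, 0, 0, 0, -2.5]
    - [1, 0, 0, 0, -5]
    - [1, 0, 0, 0, -7.5]
    - [1, 0, 0, 0, -10]
    - [1, 0, 0, 0, -12.5]
    - [1, 0, 0, 0, -15]
    - [1, 0, 0, 0, -17.5]
    - [1, 0, 0, 0, -20]
    - [1, 0, 0, 0, -22.5]
    - [1, 0, 0, 0, -25]
    - [1, 0, 0, 0, -27.5]
    - [1, 0, 0, 0, -30]

```text
clock: 19.35
position: [521.1, -4.2, 226.3]
ee_rot: [-0.504, 0.864, -0.0, 0.0]
contact_force: [0.5, -0.1, -4.7]
gripper_width: 10.7
grasp_force: 58.4
```

>>> drive_tool:
  targets:
    - [1, 0, 0, 0, -2.5]
    - [1, 0, 0, 0, -5]
    - [1, 0, 0, 0, -7.5]
    - [1, 0, 0, 0, -10]
    - [1, 0, 0, 0, -12.5]
    - [1, 0, 0, 0, -15]
    - [1, 0, 0, 0, -17.5]
    - [1, 0, 0, 0, -20]
    - [1, 0, 0, 0, -22.5]
    - [1, 0, 0, 0, -25]
    - [1, 0, 0, 0, -27]
    - [1, 0, 0, 0, -28.5]

```text
clock: 20.55
position: [521.1, -4.2, 226.3]
ee_rot: [-0.701, 0.713, 0.0, -0.0]
contact_force: [-0.8, 0.7, -4.4]
gripper_width: 10.8
grasp_force: 58.4
```

>>> drive_tool:
  targets:
    - [1, 0, 0, 0, -0.8]
    - [1, 0, 0, 0, -1.1]
    - [1, 0, 0, 0, -1.1]
    - [1, 0, 0, 0, -1.1]
    - [1, 0, 0, 0, -1.1]
    - [1, 0, 0, 0, -1.1]
    - [1, 0, 0, 0, -1.1]
    - [1, 0, 0, 0, -1.1]

```text
clock: 21.35
position: [521.1, -4.1, 226.3]
ee_rot: [-0.707, 0.707, 0.0, 0.0]
contact_force: [0.1, 0.5, -4.1]
gripper_width: 11.0
grasp_force: 58.4
```

```bash
python3 - <<'E'
from h import *
s=arm.read_state(); im=arm.get_image("wrist"); c=cam("wrist",s); im2=arm.get_image("scene"); im3=arm.get_image("top")
Rm=R.from_quat(s["ee_rot"]).as_matrix(); print(s["position"],np.degrees(np.arctan2(Rm[1,1],Rm[0,1])),s["gripper_width"],s["grasp_force"],s["contact_force"],s["joint_vel"].round(4))
p=s["position"]; print("pred tab px",proj(c,[p[0]+109,p[1],p[2]+19-115+26]),"pred ball px",proj(c,[p[0],p[1],p[2]+19-115+24]))
cv2.imwrite("pics/s5.png",np.hstack([cv2.resize(im,(400,300)),cv2.resize(im2[130:310,150:390],(400,300))]))
cv2.imwrite("pics/w5.png",im);cv2.imwrite("pics/t5.png",im3)
E
```

```text
[521.08732052  -4.13747665 226.29641759] 179.98009187662547 11.011366975139893 58.40281426906586 [ 0.13676262  0.4996211  -4.07976803] [ 0.0007 -0.0021  0.0007 -0.0016 -0.001   0.0066]
pred tab px [ 95.65237362 221.11707044] pred ball px [276.5508269  220.11842881]
```

View pics/s5.png

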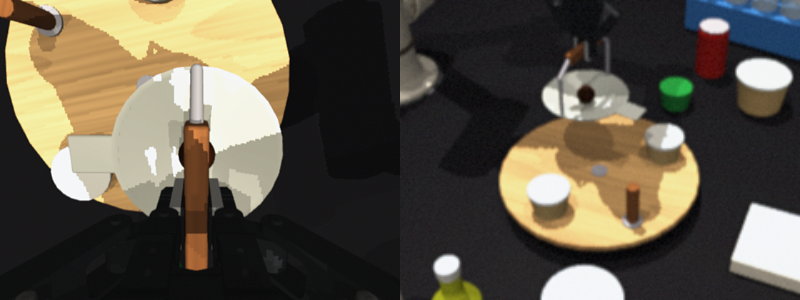

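```bash
python3 -c "
from bench import arm
print(arm.job_done())"
```

```text
the job is handed in; nothing more can be done
None
```

The job is handed in: the turntable is at its stop, and the dish is held still about 84 mm above it, tab at the guest's side to within about 2° and the ball in the middle. I saw no tub, bottle or can disturbed, but the hand-in call returned no verdict.

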